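# Open the lure pot and set the snap trap

## Task

Make this pest-control station ready: first turn the clear cap of the lure pot by its grip bar until its cut-out lies squarely over the compartment that holds the brown lure blocks. Then draw the trap's sprung setting lever back and down until its cross rod hooks under the catch, and let go so that the trap stays set, without ever letting the lever snap back. Leave the other things where they are.

Things in the scene. Friction and masses are not known exactly. Their poses are not given: they have to be found in the camera images.
- station: Grey plastic board, 210 x 320 x 8 mm, fixed on the table, carrying the black snap trap (82 mm wide) along its x axis in the middle, and the lure pot on its left or right half. Origin: centre of the board's underside. x points from the setting-lever end (-x, towards the robot at yaw 0) to the jaw end (+x), z up.
- hinge (a point): Middle of the trap's hinge axle, 40 mm above the table on the board's centre; the axle runs along the board's y axis. The setting lever and the jaw are one rigid piece turning about it.
- striker (a joint): Angle of the lever-and-jaw piece, rad. 0: sprung (jaw shut, lever 65 degrees above level, leaning to the board's -x). Grows as the lever is drawn back (-x) and down: elevation = 65 degrees minus this. Past about 1.06 the catch clicks over the rod; let up, it rests hooked at about 1.05; hard stop 1.20. Spring at the paddle: 4 N at first, 8 N when set; let go unhooked, it snaps back.
- paddle (a point): Point to push: front/upper face of the lever's black end paddle, on its middle line, 78 mm from the hinge axis, 2.5 mm in front of the lever's centre plane. Paddle: 56 mm wide (board y), 58 to 91 mm from the hinge, then a lip 11 mm high. Nearer the hinge the lever is two rails 34 mm apart with the 6 mm cross rod between them, 45 mm from the hinge.
- catch (a joint): Angle of the spring-returned catch, rad: 0 engaged (rest), up to 0.25 pushed forward (off the rod). The descending rod pushes it forward by itself and it springs back over the rod.
- nose (a point): Top of the catch's hooked steel nose, 12 mm wide, which stands up between the lever's rails 45 mm behind the hinge and 51 mm above the table (its tip reaches 56 mm).
- trip_plate (a point): Top centre of the trip plate, 36 x 30 mm, in front of the hinge between the jaw's sides, joined to the catch: pressing it down with about 2 N fires a set trap.
- cap (a joint): Angle of the lure pot's clear cap about the vertical pot axis, rad, counter-clockwise from above; stiff enough to stay where it is left (0.06 N m). Starts between -0.25 and 0.25; free to turn from -2.6 to 2.6.
- cap_grip (a point): Grip point of the cap's black bar, on the pot axis, 69 mm above the table. Bar 13 mm thick, 38 mm long, from 45 (cap disc) to 75 mm above the table. The point's x axis points to the cap's cut-out, across the bar's thickness; the bar's length runs along its y axis. The pot is round, 80 mm across.
- cap_opening (a point): Centre of the cap's cut-out (a sector of 76 degrees with black edges), 24 mm from the pot axis.
- lure_spot (a point): Point in the middle over the brown lure blocks, 24 mm from the pot axis; about 1.05 rad to the left or to the right of where the cut-out starts. The other front compartment holds only a flat grey felt disc, the rear one is empty.
- tin_mid (a point): Bystander: closed round tin with a pale lid, 52 mm across, 45 mm tall, loose on the board on the other side of the trap from the pot; the point is its centre.
- tape: Bystander: standing-flat roll of tape, 90 mm across, 48 mm tall, loose on the table beyond the jaw end. Origin at its underside.
- screwdriver: Bystander: screwdriver lying beside the board's left (+y) edge. Origin near its middle, on the table.
- carton: Bystander: small cardboard box 120 x 80 x 60 mm beside the board's right (-y) edge. Origin at its underside.

How it is judged (in metres and radians):
On the way, in this order (a step that is already met when the one before it is completed fails the run):
1. the cap's cut-out lies over the lure compartment, the lever still sprung (horizontal distance between cap_opening and lure_spot below 0.006 m and value of joint striker below 0.3 rad), for 0.2 s.
2. the lever is hooked under the catch (value of joint striker between 0.99 and 1.09 rad and value of joint catch below 0.06 rad), for 0.2 s.
At the end, for the whole second after the job is handed in: The cut-out's centre is within 6 mm of the middle of the lure compartment (about 14 degrees), and the lever rests hooked under the catch (joint striker 0.99 to 1.09, joint catch under 0.06), let go (all of step 2 and horizontal distance between cap_opening and lure_spot below 0.006 m); the robot touches nothing.
It fails at once if the lever snaps back (value of joint striker below 0.85 rad and velocity of joint striker below -4 rad/s).
It fails at once if a bystander is shifted by more than 30 mm (distance of any of tin_mid, tape, screwdriver, carton from where it was at the start of the episode above 0.03 m).
It also fails if it takes over 58 s, if anything falls off the work surface, if the arm or the gripper's body presses on something with over 40 N, if the wrist force passes 120 N, or if a joint passes its speed limit or range.

## Robot

A 6-joint arm with a two-finger parallel gripper is mounted at the origin on the work surface. World frame = base frame: x ahead of the robot, y to its left, z up, the work surface at z = 0. Lengths are in mm, angles in rad, forces in N, time in s.
With the tool pointing down it reaches from about 325 to 850 mm from the base axis. Payload 15.5 kg.
Tool frame: the origin (TCP) lies midway between the tips of the shut fingers; the grasp point (between the pads) lies 19 mm behind it; x points along the fingers, y is the direction in which the jaws open and shut, and the axes are right-handed (so a half turn about x gives the same grasp; the last joint's range is limited). The gripper opens to 91 mm and grips with 3 to 60 N. Pads are 32 mm wide; open, the fingers measure 118 mm over their backs; the gripper's body (76 mm by 178 mm) begins 60 mm behind the grasp point.
Start: joints at [-1.238, 0.494, 1.345, -0, 1.302, -0.096], TCP at [259.863, -568.416, 180.915] pointing down, gripper open.
Joint ranges: [-2.91, 2.91], [-0.82, 2.16], [0.22, 2.67], [-1.22, 4.37], [0.12, 2.79], [-3.08, 3.08]. Speed limits (rad/s): [1.89, 1.89, 2.57, 3.01, 3.01, 3.01].

## Interface

Orientations are given as a unit quaternion [w, x, y, z].
In Python, from cell import telemetry, camera, get_calibration, job_done, finder gives the robot as it stands.
- The arm moves only by the tool jog_arm, never from a script. Its argument "steps" is a list of rows, each a list of 7 numbers: the shift along the tool's x, y, z in units of 80 mm (1.0 is 80 mm), then the turn, a rotation vector about the tool's x, y, z in units of 30 degrees (1.0 is 30 degrees), then the closure in counts, from 0 (fully open) to 255 (shut). A call has 1 to 12 rows; each row shifts and turns the commanded pose from where the row before left it, along the tool's axes as they then stand; what a row does not reach is not made up. A row lasts 1/12 s, in which the tool goes at most 41.7 mm and 7.16 degrees, less where a joint would pass 70% of its speed; a pose out of reach is approached as far as the arm can. A call with a number of a shift or a turn outside -1 to 1 is refused whole. A call with a gripper value outside its range is refused whole. The fingers move at their own pace and stop on an object; the grip force is fixed at half the most. Time passes only in rows, so rows that do not move let the fingers close. It gives the time, the measured TCP pose, the force and the opening at its end, in the units of the state.
- telemetry.get_obs(): the state, without advancing time (a new reading comes with each control period).
- camera(name): name is "side" or "top"; returns (picture, depth): 480x640x3 uint8, red, green, blue; 480x640 float32, mm along the optical axis (not along the pixel's ray), 0 where there is no reading.
- get_calibration(name): a dict with "camera_matrix" (3x3 intrinsics, pixels), "rvec" (rotation vector, rad) and "tvec" (3), from world to camera coordinates, as OpenCV has them. Camera axes: x right, y down, z forward; pixel columns grow to the right and rows downward; lengths in mm; the calibration is good to about 2 mm. A picture is of the moment at which its call begins. get_calibration takes no time and is no camera call.
- job_done(): hands the job in, once; it reports no verdict.
Trained networks look in the newest picture that a camera, given by its name, has taken for a name from the list of things; names that differ only in an ending like _2 or _b are one class to them, and where a whole thing is asked for, a point or a joint stands for the part that bears it (a point fixed in the world has none). Each returns a list of dicts, best first, with "conf" (0 to 1); they miss things now and then, are a little off and sometimes report something else, mostly with a low value. They report only what shows in the picture. A call takes as long as a camera call.
- finder.recognise(camera, target): "at" ([x, y, z] in mm, in world coordinates, good to about 4 mm: the middle of the surface that is visible of it).
- finder.masks_of(camera, target): "region" (480x640 bool, what is visible of it).
The state is a dict: "clock": time; "q": joint angles; "joint_vel": joint speeds; "joint_efforts": joint torques, N m; "tcp_pos": TCP position; "tcp_rot": TCP orientation; "force": force on the tool from outside, world axes, zero at the start; "torque": the same for the moment, N m; "opening": finger opening in mm.
Only numpy, scipy, OpenCV 4.12 (cv2) and the standard library are available. Lean on these libraries where they do the work, as an engineer would, in place of code of your own. Each camera call takes 0.05 s, during which the arm holds its last target.

## Working session

There is one attempt and no reset: what is moved stays moved. The work goes in short steps, Python scripts to look and compute and a tool call to move; the robot and the scene stay as the last step left them, time stands still between calls to the robot, and variables do not carry over. Pictures are saved under pics/ and viewed, and the job is handed in when it is done.

Besides the shell and the picture viewer there is one more tool, called as name(argument=value, ...) on one line, values as JSON. jog_arm: Moves the arm, as the interface text tells. Its arguments: {"type":"object","properties":{"steps":{"type":"array"}},"required":["steps"]}

```bash
ls; mkdir -p pics; cat > h.py <<'E'
import numpy as np, cv2
from cell import telemetry, camera, get_calibration, job_done, finder
def cal(n):
    c=get_calibration(n); K=np.array(c["camera_matrix"],float); R=cv2.Rodrigues(np.array(c["rvec"],float))[0]; t=np.array(c["tvec"],float).ravel()
    return K,R,t
def proj(n,P):
    K,R,t=cal(n); p=(R@np.atleast_2d(P).T).T+t; p=p@K.T; return p[:,:2]/p[:,2:]
def ray(n,uv,z):
    K,R,t=cal(n); d=R.T@np.linalg.inv(K)@np.array([uv[0],uv[1],1.]); o=-R.T@t
    return o+d*(z-o[2])/d[2]
def cloud(n,dep):
    K,R,t=cal(n); v,u=np.mgrid[:480,:640]
    P=np.stack([(u-K[0,2])/K[0,0]*dep,(v-K[1,2])/K[1,1]*dep,dep],-1)
    return (P-t)@R
def save(f,im): cv2.imwrite(f,im[:,:,::-1])
E
python3 - <<'E'
from h import *
o=telemetry.get_obs(); print({k:np.round(v,3) for k,v in o.items()})
for n in("side","top"):
    im,d=camera(n); save(f"pics/{n}0.png",im); np.save(f"{n}0.npy",d)
    K,R,t=cal(n); print(n,K.round(1).tolist(),(-R.T@t).round(0))
    for k in ["station","hinge","paddle","nose","cap_grip","cap_opening","lure_spot","tin_mid","trip_plate","tape","carton","screwdriver"]:
        try:
            r=finder.recognise(n,k); print(k,[(np.round(x["at"],1).tolist(),round(x["conf"],2)) for x in r[:2]])
        except Exception as e: print(k,e)
print(telemetry.get_obs()["clock"])
E
```

```text
pics
{'clock': np.float64(0.0), 'q': array([-1.237,  0.494,  1.346,  0.   ,  1.303, -0.096]), 'joint_vel': array([-0.002, -0.001, -0.001, -0.   ,  0.   ,  0.   ]), 'joint_efforts': array([-2.0000e-03, -8.7883e+01, -3.8186e+01,  7.1000e-02,  5.3000e-02,
       -0.0000e+00]), 'tcp_pos': array([ 259.745, -568.011,  180.325]), 'tcp_rot': array([-0.15 , -0.691, -0.151,  0.691]), 'force': array([ 0.115,  0.713, -0.813]), 'torque': array([ 0.015, -0.035, -0.041]), 'opening': np.float64(91.309)}
side [[436.7, 0.0, 318.6], [0.0, 436.7, 238.9], [0.0, 0.0, 1.0]] [421. 731. 545.]
station [([508.3, 61.2, 7.5], 0.96)]
hinge [([506.9, 61.2, 9.2], 0.9)]
paddle [([536.4, 36.3, 50.7], 0.72)]
nose [([548.9, 30.6, 38.7], 0.81)]
cap_grip [([576.9, 159.9, 47.9], 0.55)]
cap_opening [([570.6, 162.7, 44.7], 0.89), ([538.2, 31.0, 45.3], 0.29)]
lure_spot []
tin_mid [([534.0, 36.0, 50.6], 0.73), ([596.5, -65.5, 40.1], 0.6)]
trip_plate [([542.4, 30.6, 41.2], 0.61)]
tape []
carton [([537.8, -179.5, 55.7], 0.77), ([548.2, 29.2, 40.5], 0.41)]
screwdriver [([498.6, 243.3, 19.5], 0.73)]
top [[484.5, 0.0, 318.7], [0.0, 484.5, 244.2], [0.0, 0.0, 1.0]] [486.  20. 947.]
station [([517.8, 20.3, 4.9], 0.92)]
hinge [([515.2, 22.4, 7.0], 0.59)]
paddle [([533.1, 25.7, 48.3], 0.97)]
nose [([556.4, 28.9, 36.2], 0.95)]
cap_grip []
cap_opening [([575.4, 148.2, 42.6], 0.81)]
lure_spot [([555.2, 27.3, 35.9], 0.51)]
tin_mid [([593.0, -78.4, 54.6], 0.82)]
trip_plate [([558.3, 26.2, 36.8], 0.69), ([592.9, -76.8, 56.3], 0.61)]
tape [([720.1, -32.9, 41.9], 0.58)]
carton [([539.3, -199.7, 57.8], 0.74)]
screwdriver [([502.3, 234.5, 21.2], 0.66)]
1.3
```

View pics/side0.png

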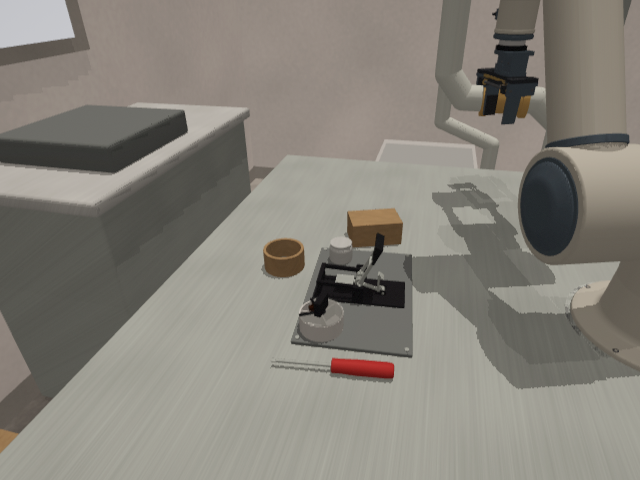

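View pics/top0.png

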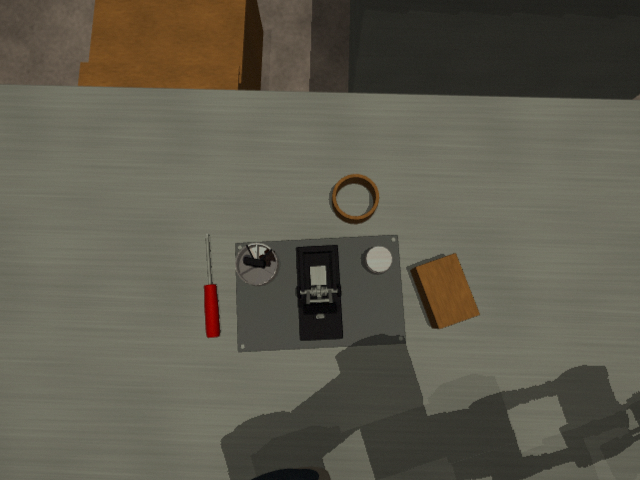

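```bash
python3 - <<'E'
import cv2
t=cv2.imread("pics/top0.png"); s=cv2.imread("pics/side0.png")
cv2.imwrite("pics/topc.png",cv2.resize(t[140:320,200:410],None,fx=3.3,fy=3.3,interpolation=cv2.INTER_CUBIC))
cv2.imwrite("pics/sidec.png",cv2.resize(s[130:330,100:350],None,fx=3,fy=3,interpolation=cv2.INTER_CUBIC))
E
```

```text
(no output)
```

View pics/topc.png

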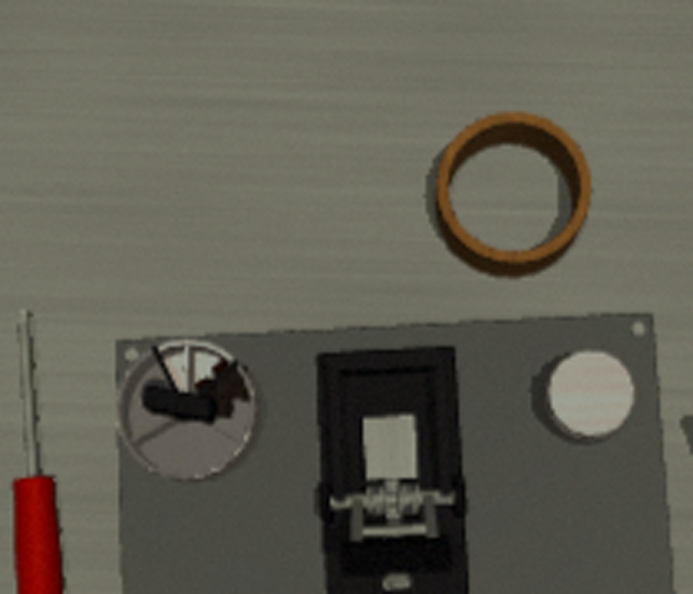

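View pics/sidec.png

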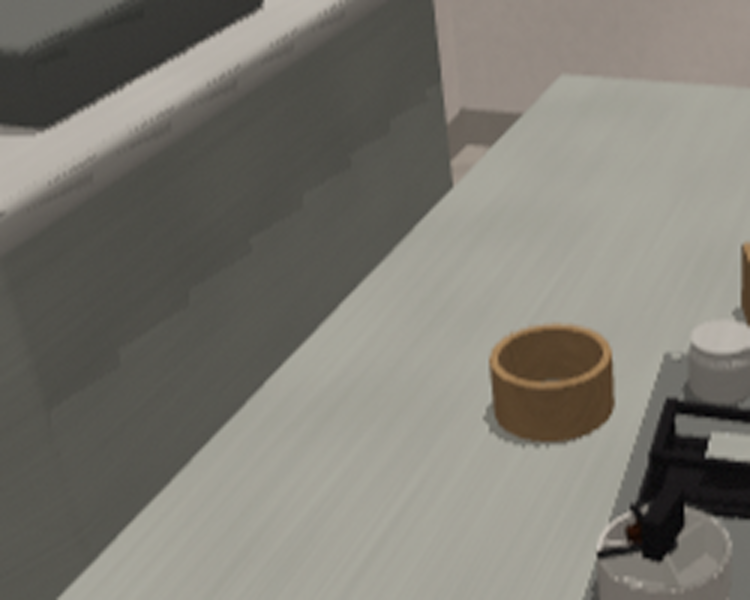

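```bash
python3 - <<'E'
from h import *
t=cv2.imread("pics/top0.png"); s=cv2.imread("pics/side0.png")
cv2.imwrite("pics/topd.png",cv2.resize(t[230:300,225:295],None,fx=8,fy=8,interpolation=cv2.INTER_CUBIC))
cv2.imwrite("pics/sided.png",cv2.resize(s[225:355,290:420],None,fx=4.6,fy=4.6,interpolation=cv2.INTER_CUBIC))
cv2.imwrite("pics/tope.png",cv2.resize(t[225:360,225:415],None,fx=4,fy=4,interpolation=cv2.INTER_CUBIC))
d=np.load("top0.npy"); 
for n in("top","side"):
    P=cloud(n,np.load(n+"0.npy"))
    z=P[...,2]
    # board
    m=(z>5)&(z<11)&(P[...,0]>380)&(P[...,0]<640)&(P[...,1]>-170)&(P[...,1]<215)
    m=cv2.morphologyEx(m.astype(np.uint8),cv2.MORPH_OPEN,np.ones((3,3)))>0
    q=P[m][:,:2].astype(np.float32); print(n,len(q),cv2.minAreaRect(q))
    # bar
    for lo,hi in((60,80),(40,50)):
        m=(z>lo)&(z<hi)&(np.hypot(P[...,0]-575,P[...,1]-150)<55)
        q=P[m]; print(lo,len(q),q.mean(0),q.min(0),q.max(0)); 
        if len(q)>5: print(cv2.minAreaRect(q[:,:2].astype(np.float32)))
E
```

```text
top 8223 ((533.5028686523438, 27.089508056640625), (209.6814422607422, 319.4621276855469), 4.605044841766357)
60 164 [581.20535397 145.60992631  74.45563489] [572.96051216 127.00700876  60.62682547] [590.24598426 165.33192924  79.65966092]
((581.8340454101562, 146.470947265625), (38.08112335205078, 13.165899276733398), 81.14360046386719)
40 1031 [576.38648575 146.34759345  45.61220483] [543.16117484 107.35574177  40.03755767] [621.41105563 185.66529585  49.93393062]
((582.1800537109375, 146.42324829101562), (78.06004333496094, 77.85884094238281), 2.3075063228607178)
side 5509 ((535.4181518554688, 28.435699462890625), (209.76507568359375, 322.8813171386719), 4.963003635406494)
60 190 [581.47558991 152.48430107  70.9697764 ] [574.25766692 128.56959871  60.0376051 ] [590.553726   168.57038719  77.64697692]
((582.5604858398438, 148.5198516845703), (40.405540466308594, 13.341320037841797), 82.12443542480469)
40 801 [576.94695738 156.2858491   44.84654947] [543.28778412 107.28964648  40.06374073] [622.30532944 188.88521574  49.84742555]
((582.048828125, 148.17845153808594), (78.34165954589844, 79.82759857177734), 17.436115264892578)
```

View pics/topd.png

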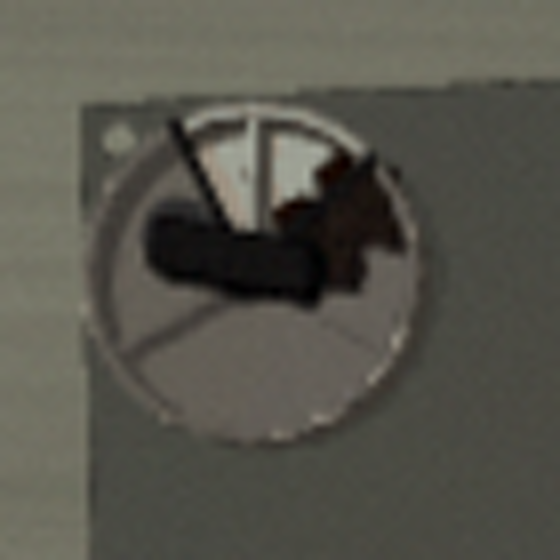

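View pics/sided.png

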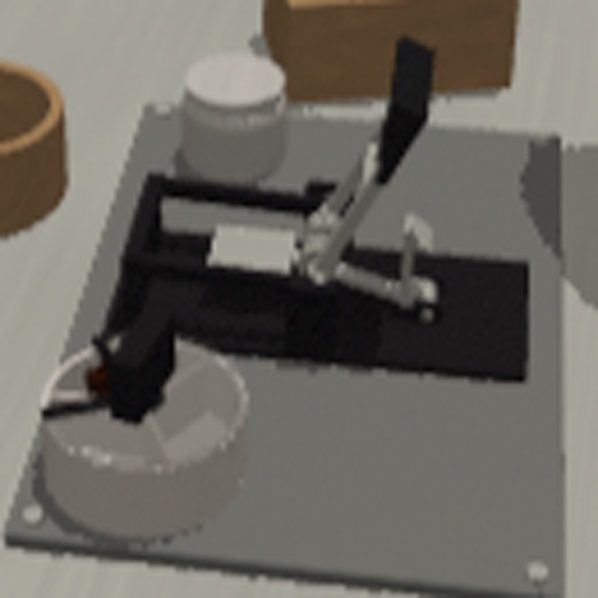

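View pics/tope.png

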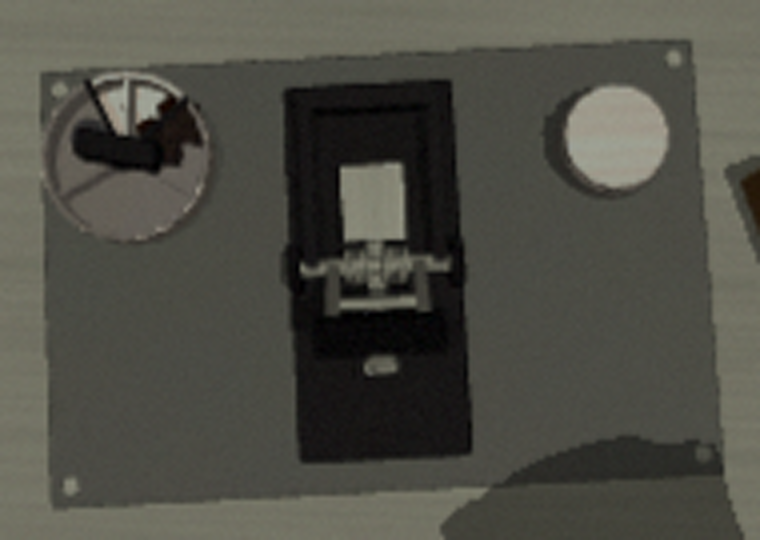

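```bash
cat > ov.py <<'E'
from h import *
def overlay(n,f,crop,fx,out,c=(582,147),yaw=4.8,cap=-8.5,lure=-55.2,z=40):
    im=cv2.imread(f); x0,y0,x1,y1=crop
    im=cv2.resize(im[y0:y1,x0:x1],None,fx=fx,fy=fx,interpolation=cv2.INTER_CUBIC)
    im=np.clip(im.astype(float)*1.5,0,255).astype(np.uint8)
    T=lambda P:[tuple(int(v) for v in np.round((p-[x0,y0]+.5)*fx)) for p in proj(n,np.array(P,float))]
    pol=lambda a,r,zz:[c[0]+r*np.cos(np.radians(a)),c[1]+r*np.sin(np.radians(a)),zz]
    for a in(0,120,-120):
        p=T([pol(yaw+a,5,z),pol(yaw+a,38,z)]); cv2.line(im,*p,(0,255,255),1)
    cv2.circle(im,T([pol(lure,24,z)])[0],4,(0,255,0),1)
    cv2.circle(im,T([pol(cap,24,45)])[0],4,(255,0,255),1)
    for s in(-38,38):
        cv2.line(im,*T([pol(cap+s,8,46),pol(cap+s,40,46)]),(255,0,255),1)
    p=T([pol(a,40,45) for a in range(0,361,10)]); cv2.polylines(im,[np.array(p)],0,(255,255,0),1)
    cv2.imwrite(out,im)
E
python3 - <<'E'
from ov import *
overlay("top","pics/top0.png",(225,230,295,300),8,"pics/ov1.png")
overlay("side","pics/side0.png",(290,280,360,350),8,"pics/ov2.png")
E
```

```text
(no output)
```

View pics/ov1.png

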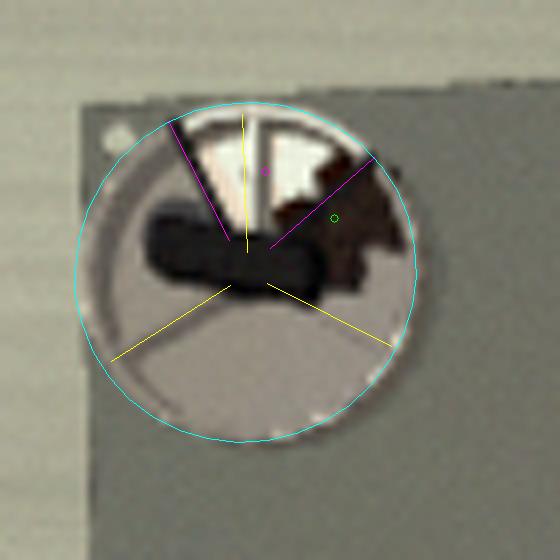

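View pics/ov2.png

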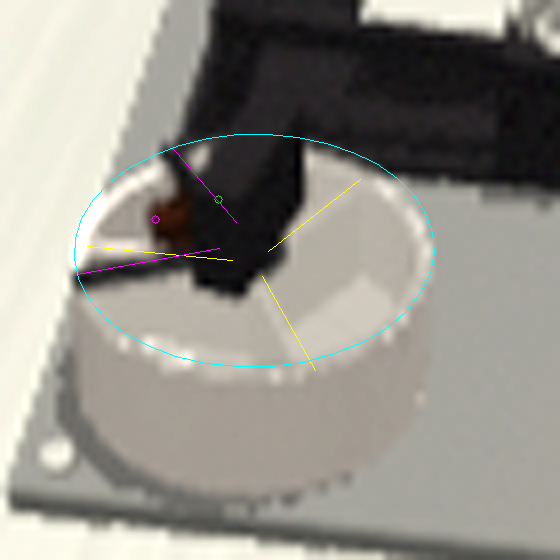

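```bash
cat >> h.py <<'E'
from scipy.spatial.transform import Rotation as Ro
def tool():
    o=telemetry.get_obs(); w,x,y,z=o["tcp_rot"]; return np.array(o["tcp_pos"]),Ro.from_quat([x,y,z,w]).as_matrix(),o
def go(target,jawdeg):
    "shift in tool units (current axes) and turn about tool to point down w/ jaw y at jawdeg"
    p,R,o=tool(); d=R.T@(np.array(target,float)-p)/80
    a=np.radians(jawdeg); y=np.array([np.cos(a),np.sin(a),0]); x=np.array([0,0,-1.]); Rt=np.stack([x,y,np.cross(x,y)],1)
    rv=np.degrees(Ro.from_matrix(R.T@Rt).as_rotvec())/30
    # shift in target axes
    print("pos",p.round(1),"y dir",np.degrees(np.arctan2(R[1,1],R[0,1])).round(1),"shift_cur",d.round(3),"shift_tgtaxes",(Rt.T@(np.array(target)-p)/80).round(3),"turn",rv.round(3),"q",np.round(o["q"],2),"F",np.round(o["force"],1),"op",round(o["opening"],1),"t",round(o["clock"],2))
E
python3 -c "
from h import *
print(tool()[1].round(3)); go([582,147,180],-8.5);go([582,147,180],171.5)"
```

```text
[[-0.     0.416 -0.909]
 [-0.    -0.909 -0.416]
 [-1.     0.     0.   ]]
pos [ 259.8 -568.4  180.9] y dir -65.4 shift_cur [ 0.011 -6.459 -7.381] shift_tgtaxes [ 0.012  2.661 -9.44 ] turn [-1.898  0.     0.   ] q [-1.24  0.49  1.35 -0.    1.3  -0.1 ] F [-0.4  0.4 -0.8] op 91.4 t 1.3
pos [ 259.8 -568.4  180.9] y dir -65.4 shift_cur [ 0.011 -6.459 -7.381] shift_tgtaxes [ 0.012 -2.661  9.44 ] turn [ 4.102  0.    -0.   ] q [-1.24  0.49  1.35 -0.    1.3  -0.1 ] F [-0.4  0.4 -0.8] op 91.4 t 1.3
```

jog_arm(steps=[[0,-0.1,-0.12,0,0,0,0],[0,-0.28,-0.32,0,0,0,0],[0,-0.28,-0.32,0,0,0,0],[0,-0.28,-0.32,0,0,0,0],[0,-0.28,-0.32,0,0,0,0],[0,-0.28,-0.32,0,0,0,0],[0,-0.28,-0.32,0,0,0,0],[0,-0.28,-0.32,0,0,0,0],[0,-0.28,-0.32,0,0,0,0],[0,-0.28,-0.32,0,0,0,0],[0,-0.28,-0.32,0,0,0,0],[0,-0.28,-0.32,0,0,0,0]])

```text
clock: 2.3
tcp_pos: [419.1, -213.8, 181.1]
tcp_rot: [0.15, 0.691, 0.15, -0.691]
force: [0.1, -1.1, 0.1]
opening: 91.6
```

jog_arm(steps=[[0,-0.28,-0.32,0,0,0,0],[0,-0.28,-0.32,0,0,0,0],[0,-0.28,-0.32,0,0,0,0],[0,-0.28,-0.32,0,0,0,0],[0,-0.28,-0.32,0,0,0,0],[0,-0.28,-0.32,0,0,0,0],[0,-0.28,-0.32,0,0,0,0],[0,-0.28,-0.32,0,0,0,0],[0,-0.28,-0.32,0,0,0,0],[0,-0.28,-0.32,0,0,0,0],[0,-0.28,-0.32,0,0,0,0],[0,-0.1,-0.12,0,0,0,0]])

```text
clock: 3.3
tcp_pos: [578.7, 140.7, 180.9]
tcp_rot: [0.151, 0.691, 0.152, -0.69]
force: [-1.3, 0.5, -1.0]
opening: 91.5
```

jog_arm(steps=[[0,0,0,-0.21,0,0,0],[0,0,0,-0.21,0,0,0],[0,0,0,-0.21,0,0,0],[0,0,0,-0.21,0,0,0],[0,0,0,-0.21,0,0,0],[0,0,0,-0.21,0,0,0],[0,0,0,-0.21,0,0,0],[0,0,0,-0.21,0,0,0],[0,0,0,-0.22,0,0,0],[0,0,0,0,0,0,0],[0,0,0,0,0,0,0]])

```text
clock: 4.22
tcp_pos: [577.5, 136.4, 180.9]
tcp_rot: [-0.461, -0.536, -0.461, 0.536]
force: [-0.7, 0.4, 0.8]
opening: 91.4
```

```bash
python3 -c "
from h import *
go([582,147,180],-8.5);go([582,147,50],-8.5)"
```

```text
pos [577.5 136.4 180.9] y dir -8.6 shift_cur [ 0.012  0.035 -0.139] shift_tgtaxes [ 0.012  0.036 -0.139] turn [-0.005  0.     0.   ] q [0.13 0.45 1.43 0.   1.27 0.28] F [-0.7  0.4  0.8] op 91.4 t 4.22
pos [577.5 136.4 180.9] y dir -8.6 shift_cur [ 1.637  0.036 -0.139] shift_tgtaxes [ 1.637  0.036 -0.139] turn [-0.005  0.     0.   ] q [0.13 0.45 1.43 0.   1.27 0.28] F [-0.7  0.4  0.8] op 91.4 t 4.22
```

jog_arm(steps=[[0,0.02,-0.07,0,0,0,0],[0.0,0.016,-0.069,0,0,0,0],[0.2,0,0,0,0,0,0],[0.3,0,0,0,0,0,0],[0.3,0,0,0,0,0,0],[0.3,0,0,0,0,0,0],[0.2,0,0,0,0,0,0],[0.15,0,0,0,0,0,0],[0.1,0,0,0,0,0,0],[0.06,0,0,0,0,0,0],[0,0,0,0,0,0,0],[0,0,0,0,0,0,0]])

```text
clock: 5.22
tcp_pos: [582.8, 147.2, 52.6]
tcp_rot: [0.462, 0.536, 0.462, -0.535]
force: [0.3, -0.4, 0.7]
opening: 91.1
```

```bash
python3 -c "
from h import *
go([582,147,50],-8.5)
im,d=camera('side');save('pics/s2.png',cv2.resize(im[150:350,220:470],None,fx=3,fy=3))"
```

```text
pos [582.8 147.2  52.6] y dir -8.5 shift_cur [ 0.032 -0.01   0.005] shift_tgtaxes [ 0.032 -0.01   0.005] turn [ 0.001 -0.    -0.001] q [0.15 0.61 1.54 0.   0.99 0.3 ] F [ 0.3 -0.4  0.7] op 91.1 t 5.22
```

View pics/s2.png

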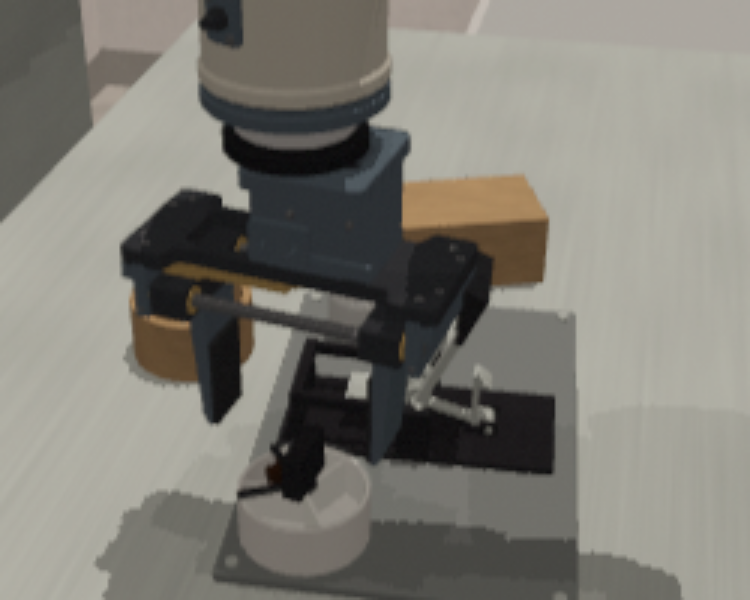

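jog_arm(steps=[[0,0,0,0,0,0,120],[0,0,0,0,0,0,180],[0,0,0,0,0,0,255],[0,0,0,0,0,0,255],[0,0,0,0,0,0,255],[0,0,0,0,0,0,255],[0,0,0,0,0,0,255],[0,0,0,0,0,0,255],[0,0,0,0,0,0,255],[0,0,0,0,0,0,255]])

```text
clock: 6.1
tcp_pos: [582.5, 147.0, 52.1]
tcp_rot: [-0.462, -0.535, -0.462, 0.535]
force: [-0.8, -0.4, 0.1]
opening: 27.2
```

```bash
python3 -c "
from h import *
go([582,147,50],-8.5)
im,d=camera('side');save('pics/s3.png',cv2.resize(im[150:350,220:470],None,fx=3,fy=3))"
```

```text
pos [582.5 147.   52.1] y dir -8.4 shift_cur [ 0.026 -0.006  0.001] shift_tgtaxes [ 0.026 -0.006  0.001] turn [0.002 0.    0.   ] q [ 0.15  0.61  1.54 -0.    0.99  0.3 ] F [-0.8 -0.4  0.1] op 27.2 t 6.1
```

View pics/s3.png

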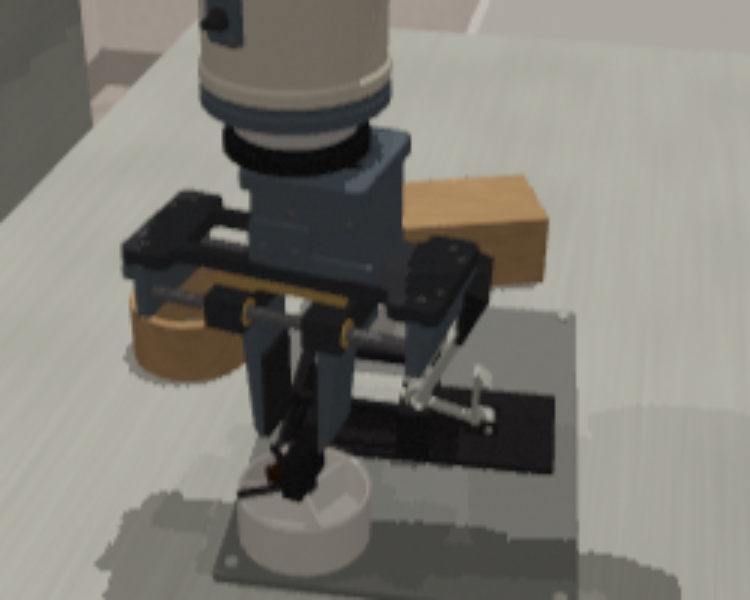

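```bash
python3 -c "
from h import *
p,R,o=tool()
for s in(1,-1):
  for w in(1,-1):
    P=p+R@np.array([0,s*(o['opening']/2),w*16]); print(P.round(0),((proj('side',P)-[220,150])*3).round(0), ((proj('side',P+[0,0,30])-[220,150])*3).round(0))
"
```

```text
[592. 130.  52.] [[295. 450.]] [[294. 410.]]
[596. 161.  52.] [[273. 482.]] [[272. 441.]]
[568. 133.  52.] [[331. 460.]] [[331. 419.]]
[573. 165.  52.] [[311. 492.]] [[310. 451.]]
```

jog_arm(steps=[[0,0,0,0,0,0,255],[0,0,0,0,0,0,255],[0,0,0,0,0,0,255],[0,0,0,0,0,0,255]])

```text
clock: 6.48
tcp_pos: [582.5, 147.0, 52.1]
tcp_rot: [0.462, 0.535, 0.462, -0.535]
force: [-0.1, -0.1, -0.5]
opening: 0.5
```

```bash
python3 -c "
from h import *
go([582,147,50],-8.5)
im,d=camera('side');save('pics/s4.png',cv2.resize(im[230:350,260:380],None,fx=5,fy=5))"
```

```text
pos [582.5 147.   52.1] y dir -8.4 shift_cur [ 0.027 -0.006  0.001] shift_tgtaxes [ 0.027 -0.006  0.001] turn [ 0.002  0.    -0.   ] q [ 0.15  0.61  1.54 -0.    0.99  0.3 ] F [-0.1 -0.1 -0.5] op 0.5 t 6.48
```

View pics/s4.png

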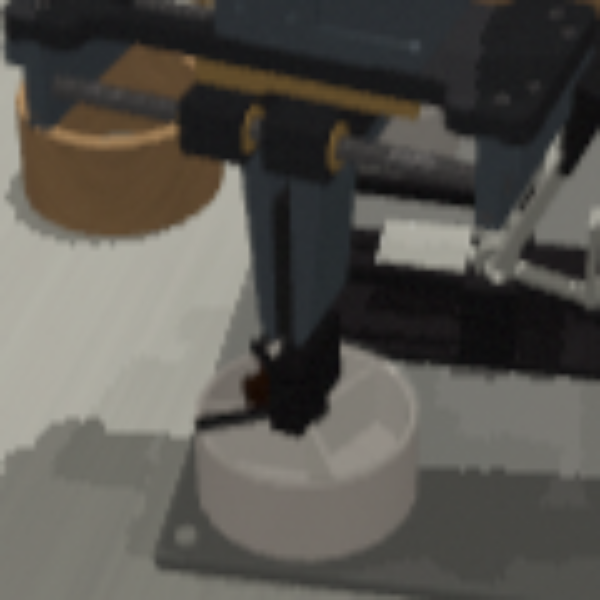

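```bash
python3 - <<'E'
from h import *
im,d=camera("side"); P=cloud("side",d)
for (u,v) in [(318,290),(316,296),(318,298),(325,300),(322,285),(322,294),(320,303),(322,310),(320,314),(318,306)]:
    print((u,v),im[v,u],P[v,u].round(0))
for v in range(270,320,2): print(v,P[v,319].round(0),P[v,324].round(0), im[v,319],im[v,324])
E
```

```text
(318, 290) [31 33 34] [582. 165. 103.]
(316, 296) [20 20 20] [586. 163.  87.]
(318, 298) [26 26 26] [586. 151.  75.]
(325, 300) [13 11 12] [576. 143.  66.]
(322, 285) [42 48 50] [575. 165. 114.]
(322, 294) [40 44 48] [576. 163.  94.]
(320, 303) [16 15 16] [579. 164.  75.]
(322, 310) [11 12 12] [578. 157.  54.]
(320, 314) [16 13 14] [579. 166.  52.]
(318, 306) [14 12 14] [582. 167.  70.]
270 [579. 167. 145.] [572. 163. 143.] [44 48 51] [39 44 46]
272 [580. 164. 139.] [572. 162. 139.] [44 48 52] [39 45 48]
274 [580. 164. 135.] [572. 162. 135.] [43 47 52] [39 45 48]
276 [580. 164. 131.] [572. 162. 131.] [43 47 51] [40 44 47]
278 [580. 164. 127.] [573. 158. 123.] [43 47 51] [39 44 47]
280 [580. 164. 123.] [573. 158. 120.] [43 47 51] [38 44 47]
282 [580. 166. 120.] [573. 157. 115.] [43 47 51] [39 44 46]
284 [580. 165. 115.] [573. 158. 111.] [44 48 52] [41 45 48]
286 [580. 164. 111.] [573. 157. 107.] [44 47 51] [39 45 47]
288 [580. 164. 107.] [421. 731. 545.] [43 47 51] [40 45 48]
290 [580. 164. 102.] [574. 154.  96.] [45 48 52] [39 44 47]
292 [580. 165.  98.] [421. 731. 545.] [44 48 51] [36 40 43]
294 [580. 166.  95.] [579. 138.  74.] [45 48 52] [20 20 21]
296 [581. 164.  89.] [577. 143.  75.] [42 47 50] [17 15 17]
298 [581. 164.  85.] [577. 146.  73.] [36 40 44] [14 13 14]
300 [583. 157.  75.] [576. 148.  70.] [15 13 14] [14 13 14]
302 [581. 163.  76.] [576. 149.  66.] [18 17 17] [15 13 15]
304 [580. 168.  75.] [576. 148.  61.] [19 18 18] [14 14 14]
306 [580. 167.  70.] [576. 148.  56.] [12 12 14] [11 10 12]
308 [580. 168.  67.] [576. 148.  52.] [15 16 16] [15 13 14]
310 [581. 166.  61.] [576. 148.  48.] [13 13 14] [15 14 15]
312 [581. 165.  56.] [576. 152.  46.] [15 14 16] [25 24 24]
314 [581. 164.  50.] [574. 157.  46.] [16 13 16] [112 110 102]
316 [581. 165.  47.] [573. 161.  45.] [15 14 15] [129 125 118]
318 [580. 170.  47.] [571. 168.  47.] [122 118 111] [139 134 126]
```

```bash
python3 - <<'E'
from h import *
d=np.load("side0.npy"); P=cloud("side",d)
m=(np.hypot(P[...,0]-260,P[...,1]+568)<70)&(P[...,2]>120)&(P[...,2]<330)
q=P[m]; print(len(q),np.percentile(q[:,2],[0,1,5,50]))
v,u=np.nonzero(m); print(u.min(),u.max(),v.min(),v.max())
E
```

```text
1047 [213.16176801 214.99964862 220.28237094 267.57664727]
480 520 72 123
```

jog_arm(steps=[[0,0,0,0,0,0,120],[0,0,0,0,0,0,120],[0,0,0,0,0,0,120],[0,0,0,0,0,0,120],[0,0,0,0,0,0,120],[0,0,0,0,0,0,120],[0.1,0,0,0,0,0,120],[0.1,0,0,0,0,0,120],[0.1,0,0,0,0,0,120],[0.08,0,0,0,0,0,120],[0,0,0,0,0,0,120],[0,0,0,0,0,0,120]])

```text
clock: 7.58
tcp_pos: [582.0, 147.0, 21.0]
tcp_rot: [-0.462, -0.535, -0.462, 0.536]
force: [-0.1, -0.1, -0.2]
opening: 48.2
```

```bash
python3 -c "
from h import *
go([582,147,20],-8.5)
im,d=camera('side');save('pics/s5.png',cv2.resize(im[230:350,260:380],None,fx=5,fy=5))
P=cloud('side',d)
for v in range(290,325,3): print(v,[P[v,u].round(0).tolist() for u in (305,310,330,335)])"
```

```text
pos [582. 147.  21.] y dir -8.4 shift_cur [ 0.013 -0.001 -0.   ] shift_tgtaxes [ 0.013 -0.001 -0.   ] turn [0.002 0.001 0.002] q [0.15 0.65 1.56 0.   0.93 0.3 ] F [-0.1 -0.1 -0.2] op 48.2 t 7.58
290 [[608.0, 154.0, 90.0], [605.0, 136.0, 77.0], [561.0, 165.0, 107.0], [552.0, 169.0, 111.0]]
293 [[608.0, 155.0, 84.0], [606.0, 134.0, 69.0], [561.0, 167.0, 102.0], [552.0, 169.0, 105.0]]
296 [[608.0, 156.0, 78.0], [606.0, 134.0, 63.0], [561.0, 166.0, 95.0], [552.0, 169.0, 98.0]]
299 [[609.0, 155.0, 71.0], [606.0, 134.0, 56.0], [561.0, 165.0, 87.0], [551.0, 171.0, 93.0]]
302 [[609.0, 155.0, 65.0], [610.0, 122.0, 39.0], [573.0, 119.0, 44.0], [552.0, 169.0, 86.0]]
305 [[609.0, 157.0, 59.0], [608.0, 129.0, 37.0], [571.0, 128.0, 43.0], [552.0, 170.0, 80.0]]
308 [[617.0, 132.0, 32.0], [607.0, 134.0, 34.0], [568.0, 138.0, 45.0], [552.0, 168.0, 72.0]]
311 [[612.0, 148.0, 38.0], [600.0, 157.0, 48.0], [566.0, 146.0, 45.0], [552.0, 168.0, 66.0]]
314 [[607.0, 164.0, 45.0], [599.0, 161.0, 44.0], [564.0, 154.0, 45.0], [556.0, 152.0, 45.0]]
317 [[605.0, 172.0, 46.0], [597.0, 168.0, 44.0], [562.0, 161.0, 45.0], [554.0, 159.0, 44.0]]
320 [[603.0, 178.0, 44.0], [594.0, 176.0, 44.0], [561.0, 169.0, 45.0], [552.0, 168.0, 46.0]]
323 [[602.0, 183.0, 41.0], [592.0, 185.0, 46.0], [559.0, 176.0, 45.0], [551.0, 170.0, 41.0]]
```

View pics/s5.png

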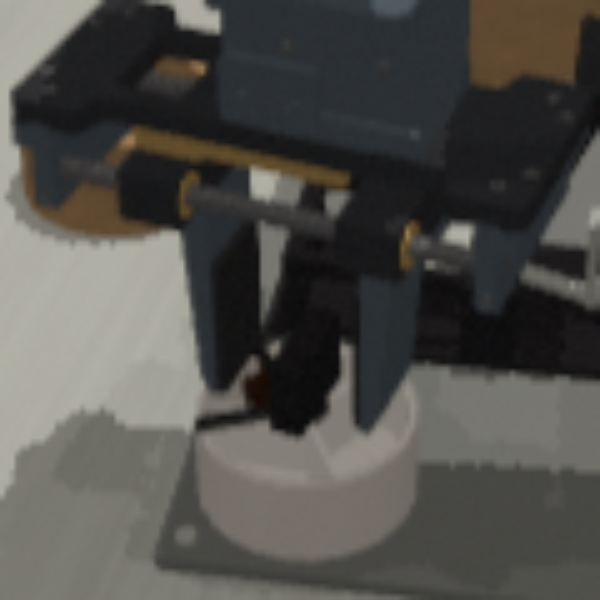

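jog_arm(steps=[[0,0,0,0,0,0,255],[0,0,0,0,0,0,255],[0,0,0,0,0,0,255],[0,0,0,0,0,0,255],[0,0,0,0,0,0,255],[0,0,0,0,0,0,255],[0,0,0,0,0,0,255],[0,0,0,0,0,0,255],[0,0,0,0,0,0,255]])

```text
clock: 8.38
tcp_pos: [582.4, 147.1, 21.8]
tcp_rot: [-0.462, -0.535, -0.462, 0.535]
force: [-2.3, 0.9, 4.7]
opening: 12.8
```

jog_arm(steps=[[0,0,0,0.1,0,0,255],[0,0,0,0.15,0,0,255],[0,0,0,0.15,0,0,255],[0,0,0,0.15,0,0,255],[0,0,0,0.15,0,0,255],[0,0,0,0.15,0,0,255],[0,0,0,0.15,0,0,255],[0,0,0,0.15,0,0,255],[0,0,0,0.15,0,0,255],[0,0,0,0.15,0,0,255],[0,0,0,0.11,0,0,255],[0,0,0,0,0,0,255]])

```text
clock: 9.38
tcp_pos: [582.1, 147.2, 21.8]
tcp_rot: [-0.21, -0.675, -0.21, 0.675]
force: [-4.0, 2.3, 7.2]
opening: 12.9
```

jog_arm(steps=[[0,0,0,0,0,0,255],[0,0,0,0,0,0,255],[0,0,0,0,0,0,255]])

```text
clock: 9.63
tcp_pos: [582.1, 147.2, 21.8]
tcp_rot: [-0.211, -0.675, -0.211, 0.675]
force: [-3.2, 1.5, 5.8]
opening: 12.7
```

```bash
python3 -c "
from h import *
go([582,147,20],-55.2)"
```

```text
pos [582.1 147.2  21.8] y dir -55.2 shift_cur [0.023 0.002 0.002] shift_tgtaxes [0.023 0.002 0.002] turn [-0.001  0.001  0.001] q [0.15 0.65 1.56 0.   0.93 1.11] F [-3.2  1.5  5.8] op 12.7 t 9.63
```

jog_arm(steps=[[0,0,0,0,0,0,150],[0,0,0,0,0,0,130],[0,0,0,0,0,0,130],[0,0,0,0,0,0,130],[0,0,0,0,0,0,130],[-0.15,0,0,0,0,0,130],[-0.3,0,0,0,0,0,130],[-0.4,0,0,0,0,0,255],[-0.4,0,0,0,0,0,255],[-0.4,0,0,0,0,0,255],[-0.2,0,0,0,0,0,255],[0,0,0,0,0,0,255]])

```text
clock: 10.63
tcp_pos: [584.6, 147.4, 174.9]
tcp_rot: [0.212, 0.677, 0.211, -0.672]
force: [0.4, -0.1, 0.5]
opening: 14.5
```

```bash
python3 - <<'E'
from h import *
go([400,27,170],90+4.8)
im,d=camera('side');save('pics/side6.png',im)
im,d=camera('top');save('pics/top6.png',im)
import ov
ov.overlay("side","pics/side6.png",(290,270,370,350),7,"pics/ov3.png",cap=-55.2)
P=cloud("side",camera("side")[1]); z=P[...,2]
m=(z>58)&(z<80)&(np.hypot(P[...,0]-582,P[...,1]-147)<45)
q=P[m]; print(len(q),cv2.minAreaRect(q[:,:2].astype(np.float32)))
E
```

```text
pos [584.6 147.4 174.9] y dir -55.2 shift_cur [ 0.043 -0.08   2.754] shift_tgtaxes [ 0.061 -1.307 -2.426] turn [-5.001e+00  4.000e-03 -1.800e-02] q [0.15 0.46 1.42 0.   1.25 1.11] F [ 0.4 -0.1  0.5] op 14.5 t 10.63
260 ((582.4842529296875, 148.69703674316406), (37.842769622802734, 14.208292007446289), 35.68450164794922)
```

View pics/ov3.png

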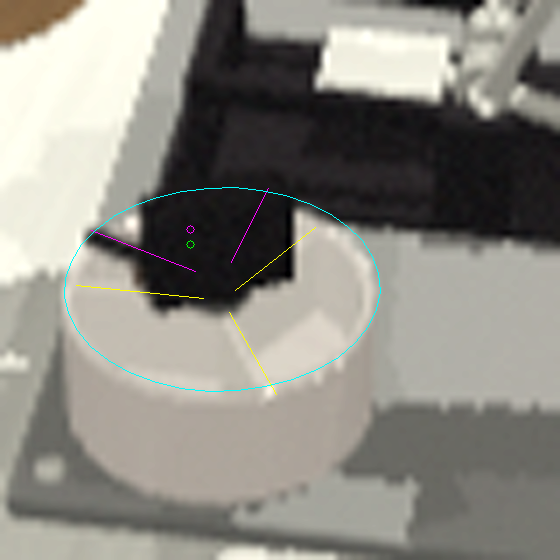

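View pics/top6.png

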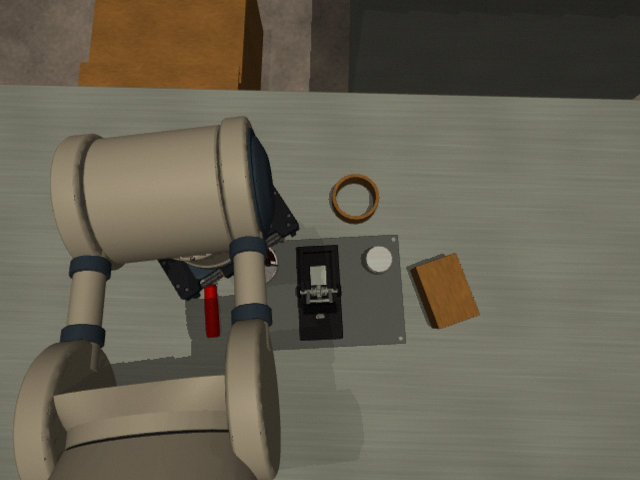

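```bash
cat > lev.py <<'E'
from h import *
B=np.array([534.5,27.7]); YAW=4.8; TIP=31.5; TH=13.0
def cornerpose(theta,r,delta,lift=0.,tip=TIP):
    """TCP world pos, R for corner contact at r along lever, tool tilted tau=e-delta; lift = gap normal to face"""
    e=np.radians(65)-theta; tau=e-np.radians(delta)
    u=np.array([-np.cos(e),0,np.sin(e)]); n=np.array([np.sin(e),0,np.cos(e)])
    C=np.array([0,0,40.])+r*u+(2.5+lift)*n
    Rl=Ro.from_euler('y',tau).as_matrix()@np.array([[0,1,0],[0,0,-1],[-1,0,0.]])
    Rz=Ro.from_euler('z',np.radians(YAW)).as_matrix()
    R=Rz@Rl; Cw=Rz@C+[B[0],B[1],0]
    return Cw-R@np.array([-tip,-TH,0]),R,Cw
def step(p0,R0,p1,R1):
    return np.r_[R0.T@(p1-p0)/80, np.degrees(Ro.from_matrix(R0.T@R1).as_rotvec())/30]
E
python3 - <<'E'
from lev import *
print("axle",ray("top",(319.2,291.8),42), ray("side",((318/4.6)+290,265/4.6+225),42))
p,R,o=tool()
for th in(0,.3,.6,.9,1.12):
    for l in (0,):
        q=cornerpose(th,85,20-9*th,l); print(th,q[0].round(1),q[2].round(1))
# measured paddle from depth
P=cloud("side",camera("side")[1]); z=P[...,2]
L=(P-[B[0],B[1],0])@Ro.from_euler('z',np.radians(YAW)).as_matrix()
m=(np.abs(L[...,1])<45)&(z>85)&(z<140)&(L[...,0]<0)&(L[...,0]>-80)
q=L[m]; print(len(q),q.min(0),q.max(0),np.median(q,0))
E
```

```text
axle [532.5563863   25.59329703  42.        ] [532.19339994  45.77515519  42.        ]
0 [487.9  23.8  86.6] [501.   24.9 118.1]
0.3 [474.7  22.7  70.9] [479.5  23.1 104.7]
0.6 [466.7  22.   51.6] [462.9  21.7  85.4]
0.9 [464.8  21.8  30.3] [452.7  20.8  62.2]
1.12 [467.6  22.1  14.7] [449.8  20.6  43.7]
260 [-41.84131729 -27.44639357  85.05087701] [-17.20887372  31.1761837  133.49172789] [-30.94714245  12.46709672 126.66830369]
```

```bash
python3 - <<'E'
from lev import *
for n in("side","top"):
    P=cloud(n,np.load(n+"0.npy")); z=P[...,2]
    L=(P-[B[0],B[1],0])@Ro.from_euler('z',np.radians(YAW)).as_matrix()
    m=(np.abs(L[...,1])<45)&(z>85)&(z<145)&(L[...,0]<0)&(L[...,0]>-90)
    q=L[m]; print(n,len(q))
    for a in range(85,140,4):
        s=q[(q[:,2]>=a)&(q[:,2]<a+4)]
        if len(s): print(a,len(s),np.percentile(s[:,0],[5,50,95]).round(0),np.percentile(s[:,1],[2,50,98]).round(0))
E
python3 -c "
import cv2
t=cv2.imread('pics/side6.png')
cv2.imwrite('pics/s7.png',cv2.resize(t[225:315,315:435],None,fx=6,fy=6,interpolation=cv2.INTER_CUBIC))"
```

```text
side 259
85 12 [-23. -20. -17.] [-20.   7.  23.]
89 10 [-22. -21. -19.] [-21.  -0.  26.]
93 13 [-27. -23. -22.] [-22.  20.  29.]
97 17 [-28. -24. -23.] [-23.  10.  28.]
101 15 [-31. -26. -25.] [-10.  22.  29.]
105 15 [-32. -28. -27.] [-2. 23. 31.]
109 12 [-34. -31. -29.] [ 4. 25. 29.]
113 9 [-37. -32. -31.] [ 9. 26. 27.]
117 7 [-37. -34. -34.] [21. 27. 29.]
121 8 [-39. -37. -36.] [26. 28. 30.]
125 59 [-41. -38. -32.] [-27.   8.  28.]
129 78 [-36. -31. -27.] [-27.   2.  28.]
133 4 [-30. -28. -28.] [-2.  1. 26.]
top 417
85 29 [-22. -20. -18.] [-21.  -3.  21.]
89 8 [-22. -21. -20.] [-22. -18.  20.]
93 16 [-25. -24. -22.] [-26.   7.  26.]
97 33 [-26. -25. -23.] [-26.   1.  24.]
101 11 [-27. -26. -25.] [-23.  -2.  27.]
121 2 [-43. -43. -42.] [-22.  -1.  20.]
125 95 [-43. -40. -34.] [-27.   0.  27.]
129 182 [-41. -34. -28.] [-26.  -2.  26.]
133 41 [-33. -30. -28.] [-27.   4.  23.]
```

View pics/s7.png

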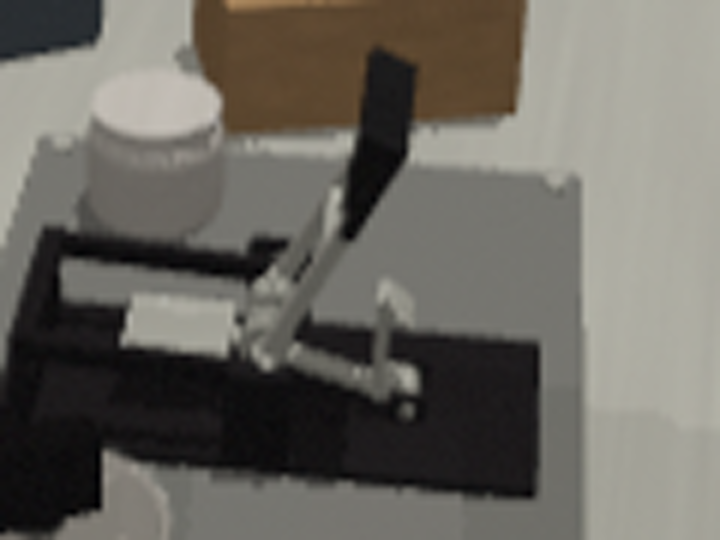

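```bash
python3 - <<'E'
from lev import *
p,R,o=tool()
pre=cornerpose(0,84,20,60)
print("pre",pre[0].round(1),pre[2].round(1))
go([595,33,175],4.8)
go([pre[0][0],pre[0][1],pre[0][2]],4.8)
E
```

```text
pre [542.5  28.4 111.1] [555.6  29.5 142.5]
pos [581.8 146.9 169.1] y dir -55.2 shift_cur [-0.074  1.264  0.677] shift_tgtaxes [-0.074  0.045  1.433] turn [-2.001e+00  2.000e-03  2.000e-03] q [ 0.15  0.47  1.42 -0.    1.25  1.11] F [ 0.1 -0.5 -0.5] op 0.4 t 10.83
pos [581.8 146.9 169.1] y dir -55.2 shift_cur [0.726 0.938 1.248] shift_tgtaxes [ 0.725 -0.613  1.436] turn [-2.001e+00  2.000e-03  2.000e-03] q [ 0.15  0.47  1.42 -0.    1.25  1.11] F [ 0.1 -0.5 -0.5] op 0.4 t 10.83
```

jog_arm(steps=[[-0.02,0.15,0.08,0,0,0,255],[-0.02,0.25,0.14,0,0,0,255],[-0.02,0.25,0.14,0,0,0,255],[-0.01,0.25,0.14,0,0,0,255],[0,0.22,0.1,0,0,0,255],[0,0.14,0.08,0,0,0,255],[0,0,0,-0.2,0,0,255],[0,0,0,-0.2,0,0,255],[0,0,0,-0.2,0,0,255],[0,0,0,-0.2,0,0,255],[0,0,0,-0.2,0,0,255],[0,0,0,-0.2,0,0,255]])

```text
clock: 11.83
tcp_pos: [594.8, 32.9, 174.6]
tcp_rot: [-0.411, -0.575, -0.411, 0.576]
force: [-0.0, -0.2, 0.9]
opening: 0.6
```

jog_arm(steps=[[0,0,0,-0.2,0,0,255],[0,0,0,-0.2,0,0,255],[0,0,0,-0.2,0,0,255],[0,0,0,-0.2,0,0,255],[0,0,0,0,0,-0.15,255],[0,0,0,0,0,-0.15,255],[0,0,0,0,0,-0.15,255],[0,0,0,0,0,-0.15,255],[0,0,0,0,0,-0.15,255],[0,0,0,0,0,-0.15,255],[0,0,0,0,0,-0.15,255],[0,0,0,0,0,-0.15,255]])

```text
clock: 12.83
tcp_pos: [595.2, 33.0, 175.0]
tcp_rot: [0.345, 0.293, 0.644, -0.617]
force: [0.2, 0.4, 0.2]
opening: 0.4
```

jog_arm(steps=[[0,0,0,0,0,-0.15,255],[0,0,0,0,0,-0.15,255],[0,0,0,0,0,0,255],[0,0,0,0,0,0,255]])

```text
clock: 13.17
tcp_pos: [595.2, 33.0, 172.9]
tcp_rot: [0.297, 0.243, 0.664, -0.642]
force: [-0.2, 0.3, -0.0]
opening: 0.5
```

```bash
cat >> lev.py <<'E'
def to(theta,r,delta,lift=0):
    p,R,o=tool(); q=cornerpose(theta,r,delta,lift)
    C=p+R@np.array([-TIP,-TH,0]); Cb=Ro.from_euler('z',-np.radians(YAW)).as_matrix()@(C-[B[0],B[1],0])
    a=np.arctan2(Cb[2]-40,-Cb[0]); rr=np.hypot(Cb[2]-40,Cb[0])
    print("pos",p.round(1),"tau",np.degrees(np.arcsin(-R[:,0]@[np.cos(np.radians(YAW)),np.sin(np.radians(YAW)),0])).round(1),"corner(board)",Cb.round(1),"r",rr.round(1),"theta if touching",round(np.radians(65)-a+np.arcsin(2.5/rr),3),"F",np.round(o["force"],1),"q",np.round(o["q"],2),"t",round(o["clock"],2))
    print("  ->",theta,step(p,R,q[0],q[1]).round(3))
E
python3 -c "
from lev import *
to(0,84,20,60); to(0,84,20,3)"
```

```text
pos [595.2  33.  172.9] tau 45.1 corner(board) [7.400e+01 2.000e-01 2.044e+02] r 180.3 theta if touching -0.846 F [-0.2  0.3 -0. ] q [-0.    0.97  0.68 -0.08  2.28 -0.12] t 13.17
  -> 0 [ 1.014  0.082  0.003 -0.    -0.002  0.003]
pos [595.2  33.  172.9] tau 45.1 corner(board) [7.400e+01 2.000e-01 2.044e+02] r 180.3 theta if touching -0.846 F [-0.2  0.3 -0. ] q [-0.    0.97  0.68 -0.08  2.28 -0.12] t 13.17
  -> 0 [ 1.684 -0.161  0.004 -0.    -0.002  0.003]
```

Now view the pose before touching.

jog_arm(steps=[[0.1,0,0,0,0,0,255],[0.2,0.02,0,0,0,0,255],[0.25,0.03,0,0,0,0,255],[0.25,0.03,0,0,0,0,255],[0.2,0,0,0,0,0,255],[0.2,-0.06,0,0,0,0,255],[0.1,-0.05,0,0,0,0,255],[0,0,0,0,0,0,255],[0,0,0,0,0,0,255]])

```text
clock: 13.92
tcp_pos: [520.5, 26.9, 104.7]
tcp_rot: [0.298, 0.244, 0.664, -0.641]
force: [0.0, 0.5, -0.3]
opening: 0.6
```

```bash
python3 - <<'E'
from lev import *
to(0,84,20,3)
im,d=camera("side"); save("pics/s8.png",cv2.resize(im[140:320,280:480],None,fx=4,fy=4)[:600])
P=cloud("side",d); L=(P-[B[0],B[1],0])@Ro.from_euler('z',np.radians(YAW)).as_matrix()
p,R,o=tool(); T=(P-p)@R  # tool coords
m=(abs(T[...,2])<25)&(abs(T[...,1])<22)&(T[...,0]>-75)&(T[...,0]<-15)
q=T[m]; print(len(q))
for a in range(-75,-15,5):
    s=q[(q[:,0]>=a)&(q[:,0]<a+5)]
    if len(s): print(a,len(s),np.percentile(s[:,1],[3,97]).round(1),np.percentile(s[:,2],[3,97]).round(1))
E
```

```text
pos [520.5  26.9 104.7] tau 44.8 corner(board) [ -1.    0.3 136.2] r 96.2 theta if touching -0.4 F [ 0.   0.5 -0.3] q [-0.01  0.91  1.02 -0.07  1.99 -0.1 ] t 13.92
  -> 0 [ 0.418 -0.106  0.005 -0.001 -0.001 -0.006]
361
-75 51 [-13.2   8.4] [-18.5  12.7]
-70 46 [-12.6   9.1] [-19.1  14.5]
-65 48 [-12.2   9.5] [-18.6  13.4]
-60 43 [-12.   8.] [-18.5  14.1]
-55 43 [-11.3   8.8] [-18.7  12.8]
-50 42 [-11.    8.3] [-17.7  12.5]
-45 45 [-10.6   7.5] [-18.5  16.1]
-40 35 [-9.9  6.3] [-18.4  12.8]
-35 8 [-7.2  3.2] [-17.9  -0.7]
```

View pics/s8.png

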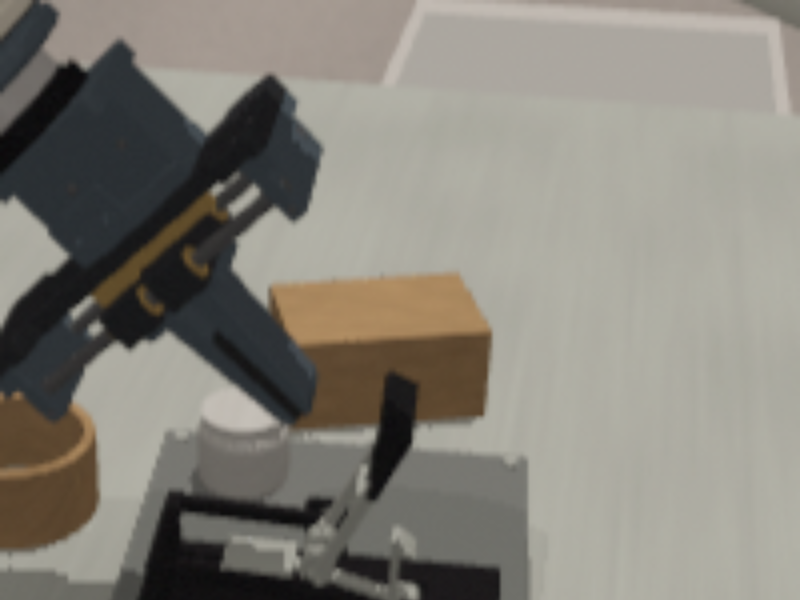

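```bash
sed -i 's/TIP=31.5; TH=13.0/TIP=33.0; TH=9.5/' lev.py; python3 - <<'E'
from lev import *
to(0,80,20,20); to(0,80,20,3)
p,R,o=tool(); q=cornerpose(0,80,20,3)[:2]
ths=np.linspace(0.05,1.0,13)
for t in ths:
    n=cornerpose(t,80,20-10*t,0)[:2]; print(round(t,3),step(*q,*n).round(3)); q=n
E
```

```text
pos [521.   26.9 104.6] tau 44.8 corner(board) [  3.    0.3 134.7] r 94.7 theta if touching -0.442 F [-0.1  0.7 -0.5] q [-0.01  0.91  1.01 -0.07  1.99 -0.1 ] t 13.97
  -> 0 [ 0.257 -0.035  0.004 -0.001 -0.001 -0.006]
pos [521.   26.9 104.6] tau 44.8 corner(board) [  3.    0.3 134.7] r 94.7 theta if touching -0.442 F [-0.1  0.7 -0.5] q [-0.01  0.91  1.01 -0.07  1.99 -0.1 ] t 13.97
  -> 0 [ 0.457 -0.109  0.004 -0.001 -0.001 -0.006]
0.05 [ 0.077 -0.013 -0.    -0.    -0.     0.079]
0.129 [ 0.066  0.001  0.    -0.    -0.     0.125]
0.208 [ 0.067  0.002 -0.     0.     0.     0.125]
0.288 [ 0.067  0.003 -0.     0.    -0.     0.125]
0.367 [0.067 0.004 0.    0.    0.    0.125]
0.446 [ 0.068  0.005 -0.    -0.    -0.     0.125]
0.525 [ 0.068  0.006 -0.    -0.     0.     0.125]
0.604 [ 0.068  0.007 -0.     0.    -0.     0.125]
0.683 [ 0.068  0.008  0.    -0.    -0.     0.125]
0.762 [ 0.069  0.009  0.    -0.     0.     0.125]
0.842 [ 0.069  0.01  -0.    -0.    -0.     0.125]
0.921 [ 0.069  0.011  0.     0.    -0.     0.125]
1.0 [0.069 0.013 0.    0.    0.    0.125]
```

jog_arm(steps=[[0.1,-0.01,0,0,0,0,255],[0.1,-0.01,0,0,0,0,255],[0.06,-0.015,0,0,0,0,255],[0.06,-0.02,0,0,0,0,255],[0.06,-0.025,0,0,0,0,255],[0.04,-0.015,0,0,0,0,255],[0,0,0,0,0,0,255],[0,0,0,0,0,0,255]])

```text
clock: 14.63
tcp_pos: [491.2, 24.5, 85.2]
tcp_rot: [0.298, 0.243, 0.664, -0.641]
force: [-0.1, 0.3, -0.6]
opening: 0.6
```

```bash
python3 - <<'E'
from lev import *
im,d=camera("side"); save("pics/s9.png",cv2.resize(im[200:300,320:440],None,fx=6,fy=6))
to(0,80,20,0)
to(0.2,80,18,0)
E
```

```text
pos [491.5  24.5  85.2] tau 45.0 corner(board) [-26.5   0.4 115.2] r 79.8 theta if touching -0.066 F [ 0.3 -0.7  0.4] q [-0.02  0.9   1.12 -0.07  1.91 -0.1 ] t 14.68
  -> 0 [ 0.059 -0.03   0.006 -0.001 -0.001 -0.001]
pos [491.5  24.5  85.2] tau 45.0 corner(board) [-26.5   0.4 115.2] r 79.8 theta if touching -0.066 F [ 0.3 -0.7  0.4] q [-0.02  0.9   1.12 -0.07  1.91 -0.1 ] t 14.68
  -> 0.2 [ 0.226 -0.019  0.006 -0.001 -0.001  0.315]
```

View pics/s9.png

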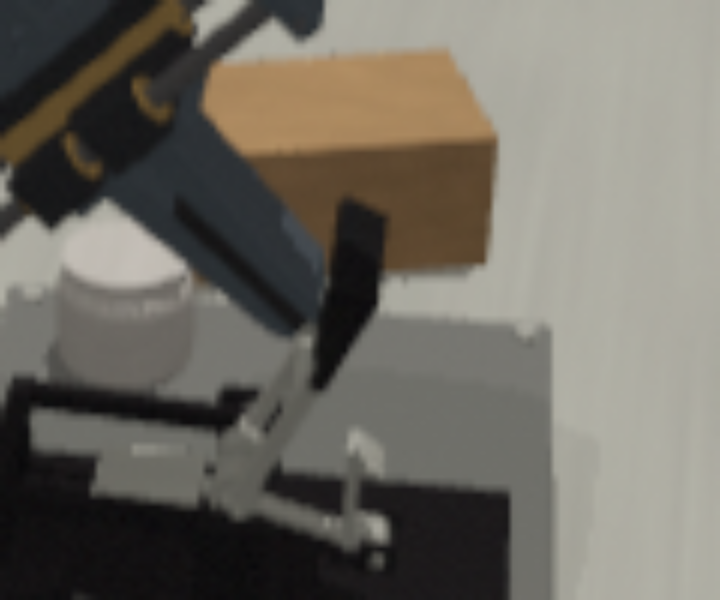

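jog_arm(steps=[[0.06,-0.02,0,0,0,0,255],[0.055,0,0,0,0,0.1,255],[0.055,0,0,0,0,0.1,255],[0.055,0.001,0,0,0,0.11,255],[0,0,0,0,0,0,255],[0,0,0,0,0,0,255]])

```text
clock: 15.18
tcp_pos: [478.2, 23.4, 73.8]
tcp_rot: [0.349, 0.296, 0.642, -0.615]
force: [2.7, 1.1, 5.1]
opening: 0.2
```

```bash
python3 - <<'E'
from lev import *
im,d=camera("side"); save("pics/s10.png",cv2.resize(im[200:300,320:440],None,fx=6,fy=6))
to(0.2,80,18,0)
to(0.7,80,13,0)
E
```

```text
pos [478.2  23.4  73.6] tau 35.8 corner(board) [-44.9   0.4 105.9] r 79.8 theta if touching 0.193 F [2.9 0.5 5.1] q [-0.02  0.79  1.29 -0.06  1.68 -0.09] t 15.23
  -> 0.2 [ 0.005 -0.004  0.006 -0.001 -0.001  0.008]
pos [478.2  23.4  73.6] tau 35.8 corner(board) [-44.9   0.4 105.9] r 79.8 theta if touching 0.193 F [2.9 0.5 5.1] q [-0.02  0.79  1.29 -0.06  1.68 -0.09] t 15.23
  -> 0.7 [ 0.415  0.106  0.006 -0.001 -0.     0.796]
```

View pics/s10.png

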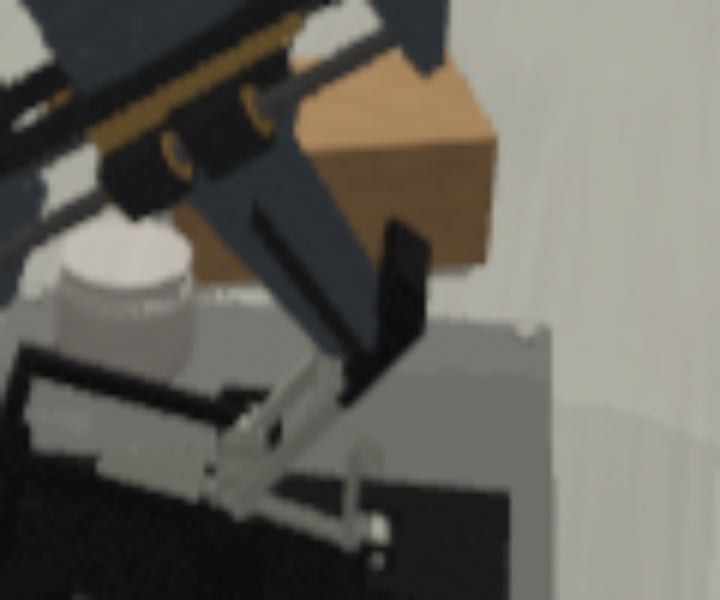

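jog_arm(steps=[[0.067,0.002,0,0,0,0.125,255],[0.067,0.003,0,0,0,0.125,255],[0.067,0.004,0,0,0,0.125,255],[0.068,0.005,0,0,0,0.125,255],[0.068,0.006,0,0,0,0.125,255],[0.068,0.007,0,0,0,0.125,255],[0,0,0,0,0,0,255],[0,0,0,0,0,0,255]])

```text
clock: 15.9
tcp_pos: [465.3, 22.4, 43.5]
tcp_rot: [0.461, 0.415, 0.573, -0.536]
force: [-1.2, 2.6, 7.6]
opening: 0.4
```

```bash
python3 - <<'E'
from lev import *
im,d=camera("side"); save("pics/s11.png",cv2.resize(im[200:300,320:440],None,fx=6,fy=6))
to(0.7,80,13,0)
to(1.0,80,10,0)
to(1.12,80,9,0)
E
```

```text
pos [465.4  22.4  43.5] tau 13.5 corner(board) [-70.9   0.5  77.8] r 80.3 theta if touching 0.676 F [-1.5  0.2  7.8] q [-0.05  0.59  1.67 -0.04  1.12 -0.12] t 15.95
  -> 0.7 [ 0.021  0.009  0.006 -0.001 -0.001  0.053]
pos [465.4  22.4  43.5] tau 13.5 corner(board) [-70.9   0.5  77.8] r 80.3 theta if touching 0.676 F [-1.5  0.2  7.8] q [-0.05  0.59  1.67 -0.04  1.12 -0.12] t 15.95
  -> 1.0 [ 0.274  0.081  0.006 -0.001 -0.001  0.525]
pos [465.4  22.4  43.5] tau 13.5 corner(board) [-70.9   0.5  77.8] r 80.3 theta if touching 0.676 F [-1.5  0.2  7.8] q [-0.05  0.59  1.67 -0.04  1.12 -0.12] t 15.95
  -> 1.12 [ 0.368  0.133  0.006 -0.001 -0.001  0.721]
```

View pics/s11.png

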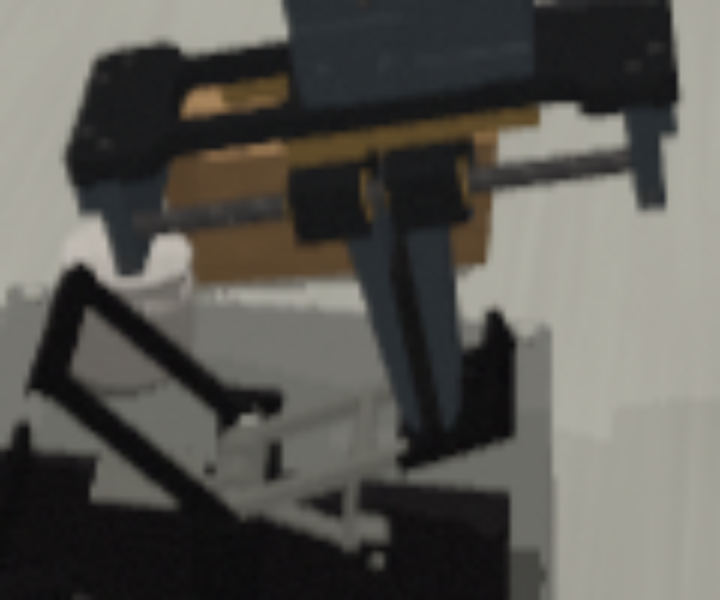

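```bash
python3 - <<'E'
from lev import *
im,d=camera("side")
P=cloud("side",d); L=(P-[B[0],B[1],0])@Ro.from_euler('z',np.radians(YAW)).as_matrix()
p,R,o=tool(); T=(P-p)@R
for (u,v) in [(333,245),(327,262),(340,240),(342,244),(341,232),(347,235),(332,227),(335,215),(428,233),(429,222)]:
    print((u,v),im[v,u],"board",L[v,u].round(0),"tool",T[v,u].round(0))
E
```

```text
(333, 245) [14 12 14] board [ 57. -24.  97.] tool [-82. 110.  25.]
(327, 262) [15 14 14] board [60. 34. 94.] tool [-80. 113. -33.]
(340, 240) [42 47 50] board [ 35.  38. 147.] tool [-125.   77.  -38.]
(342, 244) [43 46 48] board [ 31.  37. 138.] tool [-116.   75.  -37.]
(341, 232) [39 43 46] board [ 34.  29. 158.] tool [-136.   74.  -29.]
(347, 235) [72 71 68] board [ 23.  30. 154.] tool [-129.   64.  -30.]
(332, 227) [24 23 25] board [ 49.  39. 173.] tool [-153.   85.  -39.]
(335, 215) [27 27 29] board [ 50.  -7. 173.] tool [-154.   86.    8.]
(428, 233) [49 50 52] board [-117.   36.  172.] tool [-114.  -77.  -36.]
(429, 222) [40 45 49] board [-117.   38.  194.] tool [-136.  -81.  -37.]
```

jog_arm(steps=[[0.068,0.012,0,0,0,0.13,255],[0.068,0.018,0,0,0,0.13,255],[0.068,0.023,0,0,0,0.13,255],[0.068,0.028,0,0,0,0.13,255],[0,0,0,0,0,0,255],[0,0,0,0,0,0,255]])

```text
clock: 16.5
tcp_pos: [468.1, 22.8, 20.5]
tcp_rot: [0.528, 0.488, 0.512, -0.469]
force: [-4.0, 0.4, 9.3]
opening: 0.5
```

```bash
python3 - <<'E'
from lev import *
im,d=camera("side"); save("pics/s12.png",cv2.resize(im[200:300,320:440],None,fx=6,fy=6))
to(1.0,80,10,0)
to(1.14,80,9,0)
E
```

```text
pos [468.5  22.8  20.6] tau -2.0 corner(board) [-76.8   0.6  53.2] r 77.9 theta if touching 0.996 F [-4.7  0.5  8.6] q [-0.08  0.52  1.93  0.01  0.67 -0.18] t 16.55
  -> 1.0 [-0.001 -0.025  0.008 -0.001 -0.002  0.01 ]
pos [468.5  22.8  20.6] tau -2.0 corner(board) [-76.8   0.6  53.2] r 77.9 theta if touching 0.996 F [-4.7  0.5  8.6] q [-0.08  0.52  1.93  0.01  0.67 -0.18] t 16.55
  -> 1.14 [ 0.12   0.006  0.008 -0.001 -0.002  0.244]
```

View pics/s12.png

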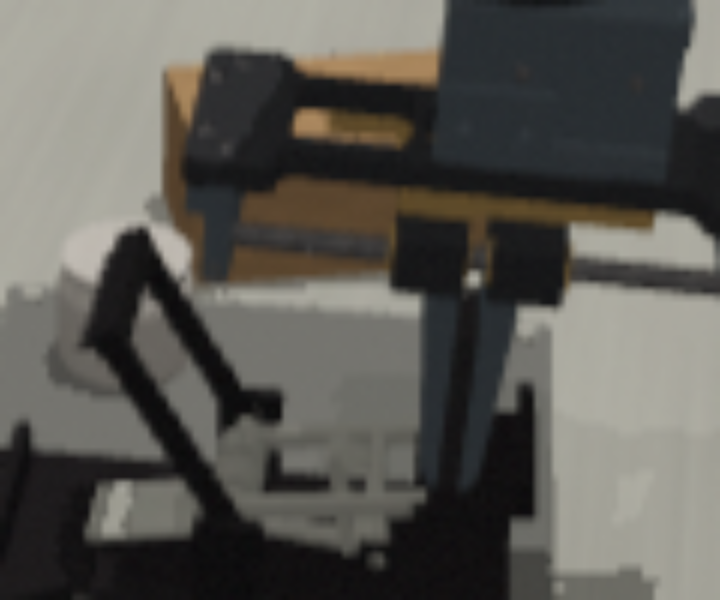

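jog_arm(steps=[[0.03,-0.01,0,0,0,0.04,255],[0.03,-0.005,0,0,0,0.04,255],[0.03,0,0,0,0,0.04,255],[0,0,0,0,0,0,255],[0,0,0,0,0,0,255],[0,0,0,0,0,0,255]])

```text
clock: 17.05
tcp_pos: [470.0, 22.7, 13.5]
tcp_rot: [0.544, 0.505, 0.496, -0.452]
force: [-0.4, 0.6, 8.5]
opening: 0.1
```

```bash
python3 - <<'E'
from lev import *
im,d=camera("side"); save("pics/s13.png",cv2.resize(im[200:300,320:440],None,fx=6,fy=6))
to(1.14,80,9,0)
E
```

```text
pos [470.   22.8  13.5] tau -5.8 corner(board) [-77.5   0.5  45.4] r 77.7 theta if touching 1.098 F [-0.6 -0.1  7.8] q [-0.09  0.51  1.99  0.04  0.54 -0.21] t 17.1
  -> 1.14 [ 0.03  -0.01   0.006 -0.001 -0.001  0.118]
```

View pics/s13.png

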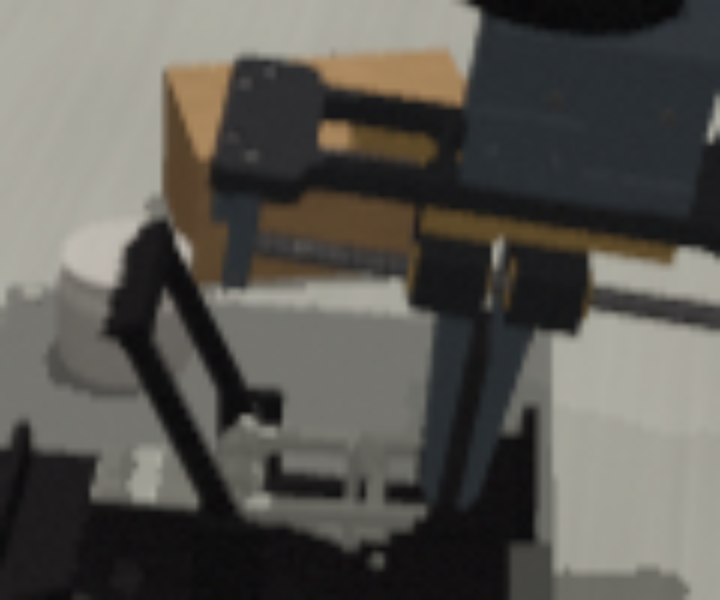

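jog_arm(steps=[[0.02,0,0,0,0,0,255],[0.02,0,0,0,0,0,255],[0.015,0,0,0,0,0,255],[0,0,0,0,0,0,255],[0,0,0,0,0,0,255],[0,0,0,0,0,0,255]])

```text
clock: 17.6
tcp_pos: [469.8, 22.8, 8.9]
tcp_rot: [0.543, 0.504, 0.496, -0.452]
force: [-2.1, -1.4, 8.7]
opening: 0.7
```

jog_arm(steps=[[-0.02,0,0,0,0,0,255],[-0.02,0,0,0,0,0,255],[-0.02,0,0,0,0,0,255],[-0.02,0,0,0,0,0,255],[-0.02,0,0,0,0,0,255],[-0.02,0,0,0,0,0,255],[-0.015,0,0,0,0,0,255],[0,0,0,0,0,0,255],[0,0,0,0,0,0,255]])

```text
clock: 18.35
tcp_pos: [468.0, 22.7, 19.8]
tcp_rot: [0.544, 0.505, 0.495, -0.451]
force: [-0.6, -0.1, -0.2]
opening: 0.6
```

```bash
python3 - <<'E'
from lev import *
im,d=camera("side"); save("pics/s14.png",cv2.resize(im[200:300,320:440],None,fx=6,fy=6))
to(1.05,80,9,0)
E
```

```text
pos [467.9  22.6  19.9] tau -5.9 corner(board) [-79.7   0.5  51.7] r 80.5 theta if touching 1.019 F [-0.6  0.1  0.3] q [-0.09  0.5   1.99  0.04  0.55 -0.21] t 18.4
  -> 1.05 [ 0.034 -0.014  0.007 -0.001 -0.    -0.058]
```

View pics/s14.png

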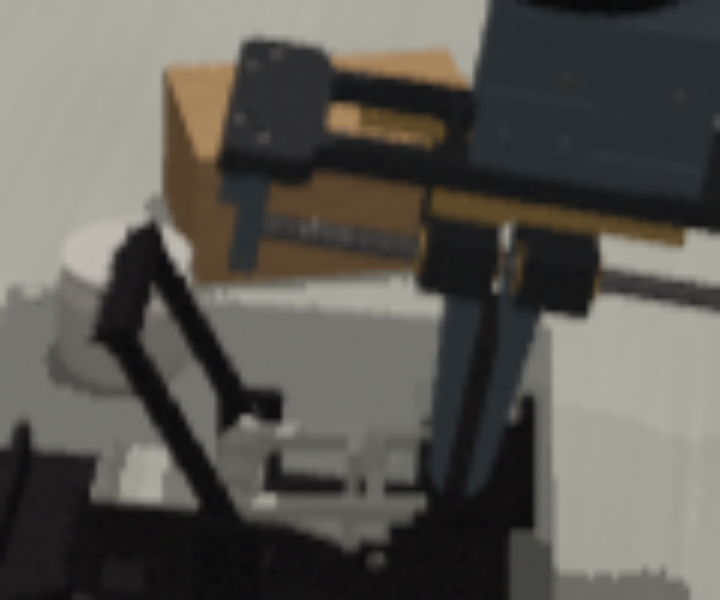

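jog_arm(steps=[[-0.03,0.01,0,0,0,0,255],[-0.05,0.01,0,0,0,0,255],[-0.1,0.01,0,0,0,0,255],[-0.2,0,0,0,0,0,255],[-0.3,0,0,0,0,0,255],[-0.4,0,0,0,0,0,255],[-0.4,0,0,0,0,0,255],[-0.4,0,0,0,0,0,255],[-0.3,0,0,0,0,0,255],[-0.1,0,0,0,0,0,255],[0,0,0,0,0,0,255]])

```text
clock: 19.32
tcp_pos: [452.3, 21.1, 204.3]
tcp_rot: [0.546, 0.506, 0.493, -0.45]
force: [-0.2, 0.2, -0.5]
opening: 0.6
```

jog_arm(steps=[[0,0,0.15,0,0,0,255],[0,0,0.3,0,0,0,255],[0,0,0.4,0,0,0,255],[0,0,0.45,0,0,0,255],[0,0,0.45,0,0,0,255],[0,0,0.45,0,0,0,255],[0,0,0.45,0,0,0,255],[0,0,0.45,0,0,0,255],[0,0,0.4,0,0,0,255],[0,0,0.2,0,0,0,255],[0,0,0,0,0,0,255],[0,0,0,0,0,0,255]])

```text
clock: 20.32
tcp_pos: [475.3, -273.7, 200.4]
tcp_rot: [0.544, 0.506, 0.495, -0.451]
force: [-0.1, 0.7, -0.2]
opening: 0.4
```

```bash
python3 - <<'E'
from lev import *
im,d=camera("side"); save("pics/side15.png",im); save("pics/s15.png",cv2.resize(im[220:350,290:420],None,fx=4.6,fy=4.6))
im,d=camera("top"); save("pics/top15.png",im); save("pics/t15.png",cv2.resize(im[190:360,180:490],None,fx=2.5,fy=2.5))
import ov
ov.overlay("top","pics/top15.png",(225,230,295,300),8,"pics/ov15.png",c=(582,147),cap=-55.2)
P=cloud("top",d); z=P[...,2]
m=(z>58)&(z<82)&(np.hypot(P[...,0]-582,P[...,1]-147)<45)
q=P[m]; print(len(q),cv2.minAreaRect(q[:,:2].astype(np.float32)))
L=(P-[B[0],B[1],0])@Ro.from_euler('z',np.radians(YAW)).as_matrix()
m=(abs(L[...,1])<20)&(L[...,0]<-60)&(L[...,0]>-88)&(z>20); print("paddle z",np.median(z[m]), "model",40+(2.5+74*np.sin(np.radians(65)-1.05)))
print(tool()[0].round(0),telemetry.get_obs()["clock"])
E
```

```text
163 ((581.5936889648438, 146.101318359375), (37.716163635253906, 13.014856338500977), 34.665184020996094)
paddle z 50.66146146171019 model 48.742907844051096
[ 475. -272.  201.] 20.4167
```

View pics/s15.png

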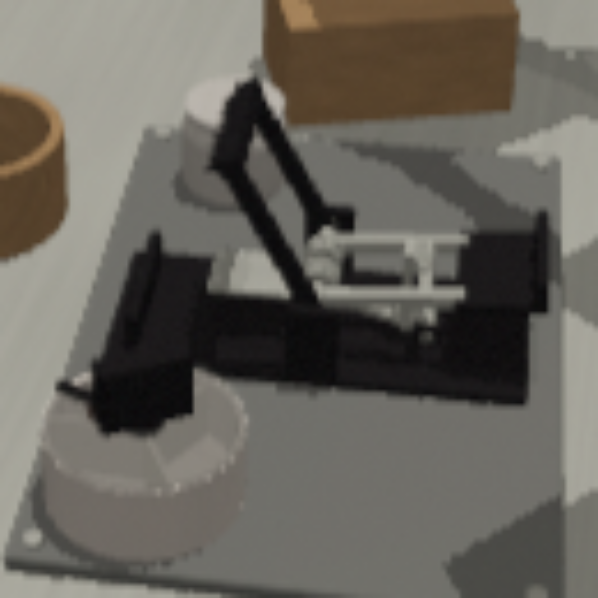

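View pics/t15.png

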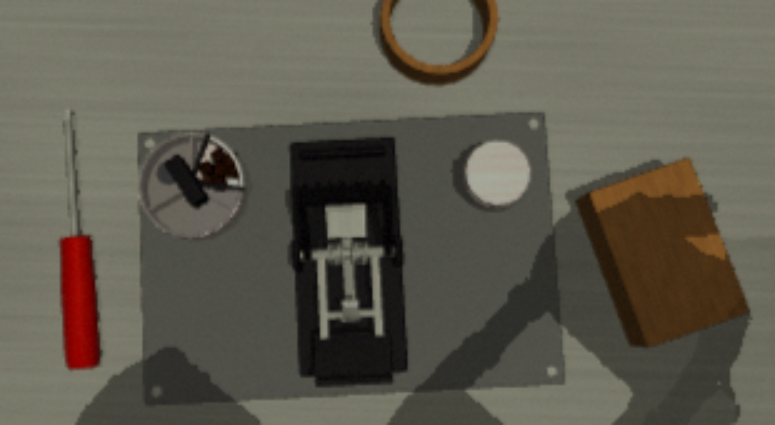

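View pics/ov15.png

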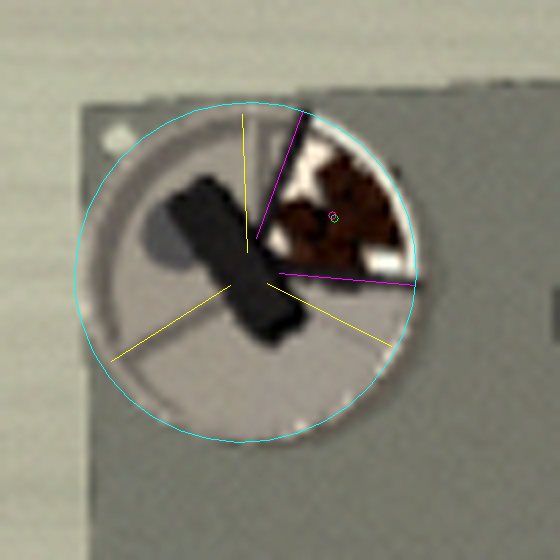

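```bash
python3 -c "
from h import *
print(telemetry.get_obs()['clock'],np.round(telemetry.get_obs()['force'],1)); print(job_done())"
```

```text
20.4167 [0.6 0.9 0.2]
the job is handed in; nothing more can be done
None
```

The station is ready and handed in at about 20.4 s. The cap's cut-out lies over the brown lure blocks and the trap is set. I can't see the judge's verdict, only my own checks.

- **Cap:** I turned it about 47° clockwise by its grip bar. In the last top picture the bar points at about -55.3°, against the -55.2° I aimed for. The brown blocks sit in the middle of the cut-out, with both black edges on my predicted lines.
- **Lever:** I pushed it down with the shut fingertips to about 1.15 rad, then raised slowly. The force fell from about 8 N to zero while the lever stayed down. After I backed away, the pictures show it still down with the nose over the rod. The paddle face measured 50.7 mm high against 48.7 mm expected at 1.05 rad, within measuring error. I had no direct reading of the striker or catch joints.
- **Other things:** the tin, tape, screwdriver and carton look to be where they were; I checked this by eye only. The arm is clear, with about zero force on it.
- **Failed check:** the fingertips are really about 31 to 34 mm short of the reported TCP. My first grasp therefore shut on air above the bar, without touching anything. I measured the difference from the depth image, allowed for it, and the second grasp held.

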